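# Pack up the corner of a rocking degasser

## Task

The slim white degasser unit in front of the robot has lost its front left foot (the near left corner, seen from the robot) and rocks. Slip the flat grey packers one on top of another under the bare foot socket at that corner until another one will not go in, then press down on top of that corner until the unit sits on the stack, and finish while still holding it pressed there, firmly but not hard. Leave the other things on the bench where they are.

Things in the scene. Friction and masses are not known exactly. Their poses are not given: they have to be found in the camera images.
- degasser: white instrument, fixed but for rocking; casing 300 deep (its x) x 260 wide (its y) x 80 high, front face with dark display at x = -150. Three black feet at x = +-130, y = +-110; the front left one (-130, +110) is missing. Origin below the casing's centre, 0 to 9.5 below the table top (the feet are screwed in by differing amounts): casing underside 29.5 above it, flat top 109.5 above it
- case (a joint): rocking of the casing about the line through its front right and rear left feet, rad: 0 at rest (it cannot go below), grows as the front left corner goes down: the socket sinks 168 mm per rad and the top above it also shifts up to 110 mm per rad outwards, to the front left. About 1.5 N down on the corner, plus friction, rocks it; it comes back when let go
- boss (a point): centre of the underside of the bare foot socket, a black round boss 22 across (16 at its chamfered end), 5 below the casing's underside, 20 in from the front face and from the left side. At rest it is 15 to 24.5 above the table, so two or three packers go in; they may stick out in front
- corner_top (a point): point on the flat top of the casing straight above the socket, 85 above it: the place to press
- packer1: a flat grey plastic packer (shim) 130 long x 30 wide x 6 thick, about 22 g, one of four alike, lying flat on the table; origin at the centre of its underside, x along its length
- packer2: a flat grey plastic packer (shim) 130 long x 30 wide x 6 thick, about 22 g, one of four alike, lying flat on the table; origin at the centre of its underside, x along its length
- packer3: a flat grey plastic packer (shim) 130 long x 30 wide x 6 thick, about 22 g, one of four alike, lying flat on the table; origin at the centre of its underside, x along its length
- packer4: a flat grey plastic packer (shim) 130 long x 30 wide x 6 thick, about 22 g, one of four alike, lying flat on the table; origin at the centre of its underside, x along its length
- driver: screwdriver about 200 long lying on the table, a bystander; origin under its middle
- oldfoot: the broken-off black rubber foot, 26 across and 30 high with its stud, standing on the table, a bystander; origin at the centre of its underside
- level: small aluminium spirit level 200 x 22 x 46, a bystander; origin at the centre of its underside
- jar1: white plastic jar, 60 across, 95 high, a bystander; origin at the centre of its underside
- jar2: white plastic jar with black cap, 54 across, 85 high, a bystander; origin at the centre of its underside
- vial: small amber bottle, 44 across, 75 high, a bystander; origin at the centre of its underside

How it is judged (in metres and radians):
On the way:
1. a packer lies under the foot socket (((x of boss in the frame of packer1 between -0.062 and 0.062 m and y of boss in the frame of packer1 between -0.013 and 0.013 m and z of boss in the frame of packer1 above 0.004 m) or (x of boss in the frame of packer2 between -0.062 and 0.062 m and y of boss in the frame of packer2 between -0.013 and 0.013 m and z of boss in the frame of packer2 above 0.004 m) or (x of boss in the frame of packer3 between -0.062 and 0.062 m and y of boss in the frame of packer3 between -0.013 and 0.013 m and z of boss in the frame of packer3 above 0.004 m) or (x of boss in the frame of packer4 between -0.062 and 0.062 m and y of boss in the frame of packer4 between -0.013 and 0.013 m and z of boss in the frame of packer4 above 0.004 m))), for 0.2 s.
At the end, for the whole second after the job is handed in: The robot presses the unit with over 4 N; a packer lying flat (0.12 rad) covers the foot socket (its centre within 62 mm lengthwise, 13 mm crosswise of the packer's middle) and carries it with over 1.5 N; the unit is still, tipped under 0.048 rad (corner down less than 8 mm from rest) (contact force between any of the fingers, the arm and degasser above 4 N and ((x of boss in the frame of packer1 between -0.062 and 0.062 m and y of boss in the frame of packer1 between -0.013 and 0.013 m and z of boss in the frame of packer1 above 0.004 m and contact force between packer1 and degasser above 1.5 N and angle between packer1's own z axis and vertical below 0.12 rad) or (x of boss in the frame of packer2 between -0.062 and 0.062 m and y of boss in the frame of packer2 between -0.013 and 0.013 m and z of boss in the frame of packer2 above 0.004 m and contact force between packer2 and degasser above 1.5 N and angle between packer2's own z axis and vertical below 0.12 rad) or (x of boss in the frame of packer3 between -0.062 and 0.062 m and y of boss in the frame of packer3 between -0.013 and 0.013 m and z of boss in the frame of packer3 above 0.004 m and contact force between packer3 and degasser above 1.5 N and angle between packer3's own z axis and vertical below 0.12 rad) or (x of boss in the frame of packer4 between -0.062 and 0.062 m and y of boss in the frame of packer4 between -0.013 and 0.013 m and z of boss in the frame of packer4 above 0.004 m and contact force between packer4 and degasser above 1.5 N and angle between packer4's own z axis and vertical below 0.12 rad)) and value of joint case below 0.048 rad and velocity of joint case between -0.03 and 0.03 rad/s); the arm keeps its last pose, push and grip.
It fails at once if a bystander is moved by more than 30 mm (distance of any of driver, oldfoot, level, jar1, jar2, vial from where it was at the start of the episode above 0.03 m).
It fails at once if the unit is pressed hard, with more than 60 N (contact force between any of the fingers, the arm and degasser above 60 N).
It also fails if it takes over 72 s, if anything falls off the work surface, if the arm or the gripper's body presses on something with over 40 N, if the wrist force passes 120 N, or if a joint passes its speed limit or range.

## Robot

A 6-joint arm with a two-finger parallel gripper is mounted at the origin on the work surface. World frame = base frame: x ahead of the robot, y to its left, z up, the work surface at z = 0. Lengths are in mm, angles in rad, forces in N, time in s.
With the tool pointing down it reaches from about 275 to 750 mm from the base axis. Payload 10.2 kg.
Tool frame: the origin (TCP) lies between the finger pads; the fingertips stand 11 mm ahead of it and the grasp point (between the pads) lies 8 mm behind it (r.nose_length is the distance from the TCP to the fingertips, in mm); z points along the fingers, x is the direction in which the jaws open and shut, and the axes are right-handed (so a half turn about z gives the same grasp; the last joint's range is limited). The gripper opens to 88 mm and grips with 3 to 60 N. Pads are 18 mm wide; open, the fingers measure 123 mm over their backs; the gripper's body (75 mm by 187 mm) begins 45 mm behind the grasp point.
Start: joints at [1.063, 0.313, 1.498, -0, 1.331, -0.223], TCP at [147.52, 503.854, 249.72] pointing down, gripper open.
Joint ranges: [-2.94, 2.94], [-0.97, 2.17], [0.19, 2.56], [-1.23, 4.37], [0.02, 3.11], [-2.88, 2.88]. Speed limits (rad/s): [2.39, 2.39, 3.01, 3.14, 3.14, 3.14].

## Interface

Orientations are given as a 3x3 rotation matrix whose columns are the frame's x, y, z axes.
In Python, from station import r gives the robot as it stands.
- The arm moves only by the tool apply_moves, never from a script. Its argument "rows" is one flat list of numbers, 7 for each row, row after row: the turn, a rotation vector about the world's x, y, z in units of 120 degrees (1.0 is 120 degrees), then the shift along the world's x, y, z in units of 50 cm (1.0 is 50 cm), then the opening, from -1 (shut) to 1 (fully open). In form: [wx, wy, wz, dx, dy, dz, claw, wx, wy, wz, dx, dy, dz, claw, ...]. A call has exactly 10 rows; each row shifts and turns the pose as measured when the row begins; what a row does not reach is not made up. A row lasts 1/8 s, in which the tool goes at most 62.5 mm and 10.7 degrees, less where a joint would pass 70% of its speed; a pose out of reach is approached as far as the arm can. A call with a number of a shift or a turn outside -1 to 1 is refused whole. A call with a gripper value outside its range is refused whole. The fingers move at their own pace and stop on an object; "grip_force" is the grip in N (left out, the last holds). Time passes only in rows, so rows that do not move let the fingers close, or fill a call up. It gives the time, the measured TCP pose, the force and the opening at its end, in the units of the state.
- r.state(): the state, without advancing time (a new reading comes with each control period).
- r.get_image(name): name is "scene" or "top" or "wrist"; returns (picture, depth): 400x640x3 uint8, red, green, blue; 400x640 float32, mm along the optical axis (not along the pixel's ray), 0 where there is no reading.
- r.camera_info(name): a dict with "K" (3x3 intrinsics, pixels), "k1" (the pictures are not rectified: a ray, as slopes to the right and down, at radius r is drawn at 1 + k1 r^2 times it, then the intrinsics apply), "rvec" (rotation vector, rad) and "tvec" (3), from world to camera coordinates, as OpenCV has them. Camera axes: x right, y down, z forward; pixel columns grow to the right and rows downward; lengths in mm; the calibration is good to about 2 mm. A picture is of the moment at which its call begins: read the wrist's pose just before it. camera_info takes no time and is no camera call; for the wrist camera it gives the pose at the moment of the call.
- r.finish_job(): hands the job in, once; it reports no verdict.
The state is a dict: "t": time; "joints": joint angles; "joint_vel": joint speeds; "joint_torque": joint torques, N m; "eef_pos": TCP position; "orientation": TCP orientation; "ft_force": force on the tool from outside, world axes, zero at the start; "ft_torque": the same for the moment, N m; "width": opening from 0.0 (shut) to 1.0 (fully open).
Only numpy, scipy, OpenCV 4.12 (cv2) and the standard library are available. Lean on these libraries where they do the work, as an engineer would, in place of code of your own. Each camera call takes 0.05 s, during which the arm holds its last target. There are 200 camera calls.

## Working session

There is one attempt and no reset: what is moved stays moved. The work goes in short steps, Python scripts to look and compute and a tool call to move; the robot and the scene stay as the last step left them, time stands still between calls to the robot, and variables do not carry over. Pictures are saved under pics/ and viewed, about 8 in all and at most 12, crops included, and the job is handed in when it is done.

Besides the shell and the picture viewer there is one more tool, called after "Request:" as name(argument=value, ...), one argument or row to a line, values as JSON. apply_moves: Moves the arm, as the interface text tells. Its arguments: {"type":"object","properties":{"rows":{"type":"array"},"grip_force":{"type":"number"}},"required":["rows"]}

```bash
ls; mkdir -p pics; cat > h.py <<'E'
import numpy as np, cv2
from station import r
def cam(n):
    c=r.camera_info(n);R=cv2.Rodrigues(np.array(c['rvec'],float))[0];t=np.array(c['tvec'],float).ravel()
    return np.array(c['K'],float),c['k1'],R,t
def pts(uv,c,z=None,depth=None):
    """pixels (N,2)-> world points on plane z or at depth values"""
    K,k1,R,t=c;uv=np.atleast_2d(np.array(uv,float))
    d=np.stack([(uv[:,0]-K[0,2])/K[0,0],(uv[:,1]-K[1,2])/K[1,1]],1)
    s=d.copy()
    for _ in range(15): s=d/(1+k1*(s**2).sum(1,keepdims=True))
    ray=np.c_[s,np.ones(len(s))]
    o=-R.T@t; w=ray@R
    if depth is not None: return o+w*np.asarray(depth,float).reshape(-1,1)
    return o+w*((z-o[2])/w[:,2:3])
def cloud(dep,c):
    v,u=np.mgrid[0:400,0:640]
    return pts(np.c_[u.ravel(),v.ravel()],c,depth=dep.ravel()).reshape(400,640,3)
def proj(p,c):
    K,k1,R,t=c;q=np.atleast_2d(p)@R.T+t;s=q[:,:2]/q[:,2:];s=s*(1+k1*(s**2).sum(1,keepdims=True))
    return np.c_[s[:,0]*K[0,0]+K[0,2],s[:,1]*K[1,1]+K[1,2]]
E
python3 - <<'E'
from h import *
for n in ('scene','top'):
    p,d=r.get_image(n); c=cam(n); print(n,-c[2].T@c[3],c[0][0,0],c[1])
    cv2.imwrite(f'pics/{n}.png',p[...,::-1]); np.savez(f'{n}.npz',p=p,d=d)
a=[cv2.imread(f'pics/{n}.png') for n in('scene','top')]
s=r.state();print(s)
E
```

```text
pics
scene [1575.23110342  -44.07067667 1156.75001412] 458.8619186859535 -0.01937576160152715
top [ 461.01606632    3.23485638 1167.4568478 ] 435.3744074059558 -0.00975007661120387
{'t': 0.1, 'joints': array([ 1.06261261e+00,  3.13380760e-01,  1.49835541e+00,  1.82176364e-05,
        1.33098996e+00, -2.23406381e-01]), 'joint_vel': array([-0.00134557, -0.00087926, -0.00020886, -0.00118964, -0.00043211,
        0.00074588]), 'joint_torque': array([ 4.15067960e-03, -4.02811790e+01, -2.52649355e+01,  6.96877716e-02,
        3.42117366e-02, -6.31826742e-05]), 'eef_pos': array([147.4043157 , 503.6690705 , 249.22723331]), 'orientation': array([[ 2.80947616e-01,  9.59722937e-01, -5.67002218e-04],
       [ 9.59722472e-01, -2.80948060e-01, -9.81632187e-04],
       [-1.10139310e-03, -2.68377548e-04, -9.99999357e-01]]), 'ft_force': array([ 0.32601126, -0.03799257,  0.26635242]), 'ft_torque': array([ 0.01967181,  0.06133979, -0.00650145]), 'width': 0.9996167544323303}
```

View pics/top.png

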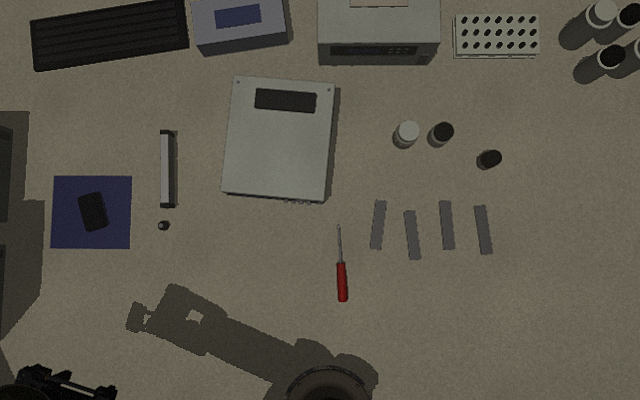

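View pics/scene.png

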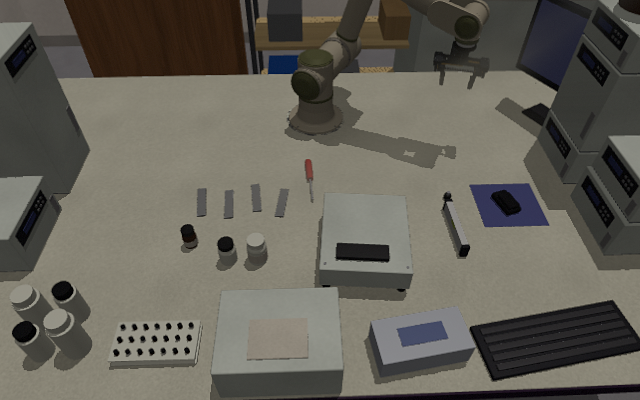

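The top view shows the degasser at about (280,140) and its near left corner at about (222,193). The four packers are near (377,225), (412,235), (447,225) and (483,230), and the driver is at (341,265). In the scene view both far feet are present.

```bash
python3 - <<'E'
from h import *
z=np.load('top.npz');p,d=z['p'],z['d'];c=cam('top');C=cloud(d,c)
hsv=cv2.cvtColor(p,cv2.COLOR_RGB2HSV).astype(int)
Z=C[...,2]
tb=(slice(300,330),slice(480,620)); print('table z',np.median(Z[tb]),'rgb table',np.median(p[tb].reshape(-1,3),0))
# casing top by height
m=((Z>85)&(Z<125)).astype(np.uint8); m[:, :190]=0;m[:,370:]=0;m[:66]=0;m[230:]=0
m=cv2.morphologyEx(m,cv2.MORPH_OPEN,np.ones((3,3)))
n,l,st,ce=cv2.connectedComponentsWithStats(m);k=1+st[1:,4].argmax();mm=(l==k).astype(np.uint8)
zi=cv2.erode(mm,np.ones((9,9)))>0;A=C[zi]; 
X=np.c_[A[:,:2],np.ones(len(A))];co=np.linalg.lstsq(X,A[:,2],rcond=None)[0];print('top z med',np.median(A[:,2]),'plane',co,'std',np.std(A[:,2]-X@co))
cn=max(cv2.findContours(mm,0,2)[0],key=cv2.contourArea)[:,0]
W=pts(cn,c,z=np.median(A[:,2]))[:,:2].astype(np.float32)
rc=cv2.minAreaRect(W);print('casing rect',rc);print(cv2.boxPoints(rc))
# packers
for (u,v) in [(377,225),(412,235),(447,225),(483,230)]:
    print(p[v,u],p[v,u+14])
g=(np.abs(p.astype(int)-p[225,447].astype(int)).sum(2)<40).astype(np.uint8);g[:190]=0;g[280:]=0;g[:,:360]=0;g[:,510:]=0
g=cv2.morphologyEx(g,cv2.MORPH_OPEN,np.ones((3,3)))
for q in cv2.findContours(g,0,1)[0]:
    if cv2.contourArea(q)<150: continue
    W=pts(q[:,0],c,z=6)[:,:2].astype(np.float32);print('packer',cv2.minAreaRect(W),cv2.boxPoints(cv2.minAreaRect(W)).round().tolist())
for nm,(u,v) in dict(drv1=(339,225),drv2=(343,300),foot=(164,226),lev=(168,205)).items(): print(nm,pts([(u,v)],c,z=10))
# scene view top height check
z=np.load('scene.npz');c2=cam('scene');C2=cloud(z['d'],c2)
uv=proj(A[::200],c2).round().astype(int);print('scene z of top',np.median(C2[uv[:,1],uv[:,0]][:,2]), 'table',np.median(C2[180:200,120:180,2]))
E
```

```text
table z -0.07575886374047514 rgb table [107. 101.  87.]
top z med 105.32828292463921 plane [ 1.35090364e-02 -1.02293636e-03  9.69226233e+01] std 4.063874740106806
casing rect ((700.3274536132812, 127.60671997070312), (259.5674743652344, 304.2367248535156), 84.73004150390625)
[[536.93164   12.34343 ]
 [839.8823   -15.600258]
 [863.72327  242.87001 ]
 [560.7726   270.8137  ]]
[75 75 72] [105 101  86]
[70 68 65] [99 95 80]
[67 64 63] [102  97  84]
[70 67 65] [107 100  87]
packer ((461.30841064453125, -218.12332153320312), (131.52801513671875, 31.20733070373535), 6.535058975219727) [[394.0, -210.0], [398.0, -241.0], [528.0, -226.0], [525.0, -195.0]]
packer ((475.1969909667969, -404.8917541503906), (128.94960021972656, 32.44342803955078), 7.443640232086182) [[409.0, -397.0], [413.0, -429.0], [541.0, -413.0], [537.0, -380.0]]
packer ((486.8687744140625, -128.98086547851562), (31.764616012573242, 128.64479064941406), 85.19294738769531) [[421.0, -139.0], [550.0, -150.0], [552.0, -119.0], [424.0, -108.0]]
packer ((488.32855224609375, -310.3084411621094), (131.0855255126953, 30.70757293701172), 4.552276611328125) [[422.0, -300.0], [424.0, -331.0], [555.0, -320.0], [552.0, -290.0]]
drv1 [[485.26857021 -26.53714929  10.        ]]
drv2 [[289.43432355 -37.14915666  10.        ]]
foot [[480.33248238 443.0426655   10.        ]]
lev [[536.91594644 433.98317429  10.        ]]
scene z of top 108.00967012498018 table 2.6358263087300884
```

Request:
apply_moves(
  rows=[0, 0, 0.012, 0.052, -0.109, -0.014, 0.14, 0, 0, 0.012, 0.052, -0.109, -0.014, 0.14, 0, 0, 0.012, 0.052, -0.109, -0.014, 0.14, 0, 0, 0.012, 0.052, -0.109, -0.014, 0.14, 0, 0, 0.012, 0.052, -0.109, -0.014, 0.14, 0, 0, 0.012, 0.052, -0.109, -0.014, 0.14, 0, 0, 0.012, 0.052, -0.109, -0.014, 0.14, 0, 0, 0.012, 0.052, -0.109, -0.014, 0.14, 0, 0, 0, 0.052, -0.109, -0.014, 0.14, 0, 0, 0, 0.052, -0.109, -0.014, 0.14],
)

```text
t: 1.35
eef_pos: [409.6, -56.4, 176.3]
orientation: [[0.071, 0.997, 0.002], [0.998, -0.071, -0.001], [-0.001, 0.003, -1.0]]
ft_force: [1.1, 1.3, 0.7]
width: 0.572
```

Request:
apply_moves(
  rows=[0, 0, -0.006, 0.025, -0.046, -0.08, 0.14, 0, 0, 0, 0.025, -0.046, -0.08, 0.14, 0, 0, 0, 0.025, -0.046, -0.08, 0.14, 0, 0, 0, 0, 0, -0.04, 0.14, 0, 0, 0, 0, 0, -0.02, 0.14, 0, 0, 0, 0, 0, -0.01, 0.14, 0, 0, 0, 0, 0, 0, 0.14, 0, 0, 0, 0, 0, 0, 0.14, 0, 0, 0, 0, 0, 0, 0.14, 0, 0, 0, 0, 0, 0, 0.14],
)

```text
t: 2.6
eef_pos: [449.5, -131.6, 17.6]
orientation: [[0.089, 0.996, 0.006], [0.996, -0.089, -0.003], [-0.003, 0.007, -1.0]]
ft_force: [-0.3, 0.3, -1.2]
width: 0.571
```

```bash
python3 - <<'E'
from h import *
s=r.state();print(s['eef_pos'],s['ft_force'],s['joints'])
p,d=r.get_image('wrist');c=cam('wrist');print(-c[2].T@c[3],c[2][2])
cv2.imwrite('pics/w1.png',p[...,::-1])
q,_=r.get_image('top');cv2.imwrite('pics/t2.png',q[...,::-1])
E
```

```text
[ 449.50933458 -131.64320764   17.5532804 ] [-0.25248126  0.27495016 -1.17572887] [-5.36087159e-01  5.28212191e-01  1.89942854e+00  8.00067373e-04
  7.06899344e-01 -2.01859662e+00]
[ 369.12528975 -124.47712348  153.27405329] [ 0.31230787 -0.0297555  -0.94951482]
```

View pics/w1.png

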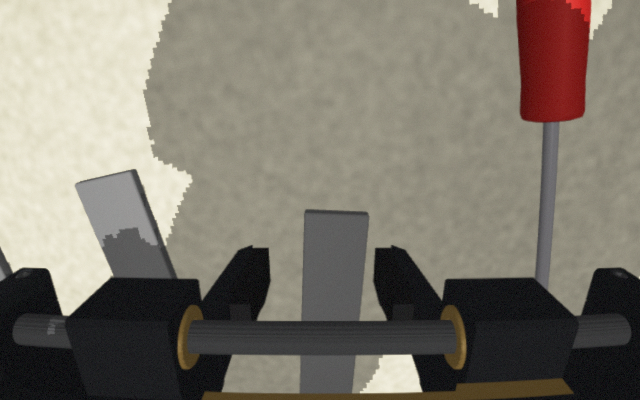

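The wrist view shows the packer's near end at (336,211), between fingertips at columns 258 to 385. It sits about 5 mm towards +y, so I correct that, lower and grip.

Request:
apply_moves(
  rows=[0.0015, 0.003, 0, 0, 0.011, 0, 0.14, 0, 0, 0, 0, 0, -0.006, 0.14, 0, 0, 0, 0, 0, -0.004, 0.14, 0, 0, 0, 0, 0, 0, 0.14, 0, 0, 0, 0, 0, 0, -1, 0, 0, 0, 0, 0, 0, -1, 0, 0, 0, 0, 0, 0, -1, 0, 0, 0, 0, 0, 0, -1, 0, 0, 0, 0, 0, 0, -1, 0, 0, 0, 0, 0, 0, -1],
  grip_force=25,
)

```text
t: 3.95
eef_pos: [449.4, -125.7, 12.0]
orientation: [[0.089, 0.996, -0.001], [0.996, -0.089, 0.0], [0.0, -0.001, -1.0]]
ft_force: [0.0, 0.5, 0.3]
width: 0.334
```

Request:
apply_moves(
  rows=[0, 0, 0, 0, 0, 0.06, -1, 0, 0, 0, -0.04, 0.04, 0.06, -1, 0, 0, 0, -0.04, 0.104, 0, -1, 0, 0, 0, 0, 0.104, 0, -1, 0, 0, 0, 0, 0.104, 0, -1, 0, 0, 0, 0, 0.104, 0, -1, 0, 0, 0, 0, 0.104, 0, -1, 0, 0, 0, 0, 0.104, 0, -1, 0, 0, 0, 0.034, 0.076, 0, -1, 0, 0, 0, 0.034, 0.034, 0, -1],
)

```text
t: 5.2
eef_pos: [441.1, 272.5, 74.8]
orientation: [[0.092, 0.996, 0.003], [0.996, -0.092, 0.0], [0.0, 0.003, -1.0]]
ft_force: [-0.2, -0.9, -0.7]
width: 0.333
```

Request:
apply_moves(
  rows=[0, 0.001, 0, 0.002, -0.018, -0.06, -1, 0, 0, 0, 0, 0, -0.04, -1, 0, 0, 0, 0, 0, -0.015, -1, 0, 0, 0, 0, 0, 0, -1, 0, 0, 0, 0, 0, 0, -1, 0, 0, 0, 0, 0, 0, -1, 0, 0, 0, 0, 0, 0, -1, 0, 0, 0, 0, 0, 0, -1, 0, 0, 0, 0, 0, 0, -1, 0, 0, 0, 0, 0, 0, -1],
)

```text
t: 6.45
eef_pos: [443.9, 265.3, 18.0]
orientation: [[0.089, 0.996, 0.006], [0.996, -0.089, 0.002], [0.002, 0.006, -1.0]]
ft_force: [-0.8, -0.5, -0.3]
width: 0.331
```

```bash
python3 - <<'E'
from h import *
s=r.state();print(s['eef_pos'],s['ft_force'])
p,d=r.get_image('wrist');c=cam('wrist')
w=p[...,::-1].copy()
for P in [(581,249,20.4),(562.8,270.9,25.4),(562.8,270.9,105.4)]:
    q=proj(P,c)[0];print(q);cv2.circle(w,tuple(int(a) for a in q),4,(0,0,255),1)
cv2.imwrite('pics/w2.png',w);np.savez('w2.npz',p=p,d=d)
q,_=r.get_image('top');cv2.imwrite('pics/t2.png',q[...,::-1][150:300,150:310].repeat(3,0).repeat(3,1))
E
```

```text
[443.94347987 265.25440506  18.03739793] [-0.78655605 -0.47664552 -0.26999019]
[314.86932278 474.36131814]
[350.1424902  461.34171645]
[363.58655596 643.78570255]
```

View pics/w2.png

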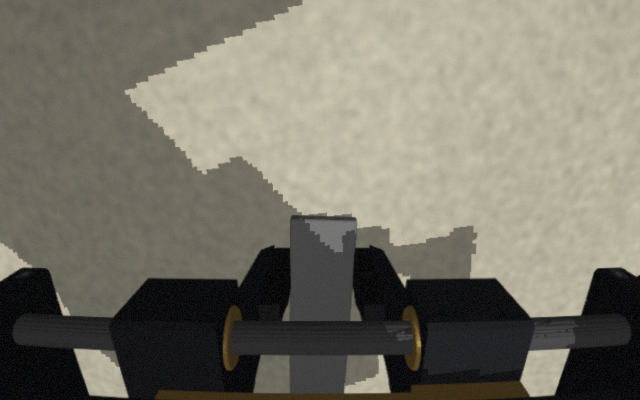

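The wrist camera looks back towards the base: it shows only the packer's near end at (323,217), gripped squarely, and no casing. I check the alignment in the top crop.

View pics/t2.png

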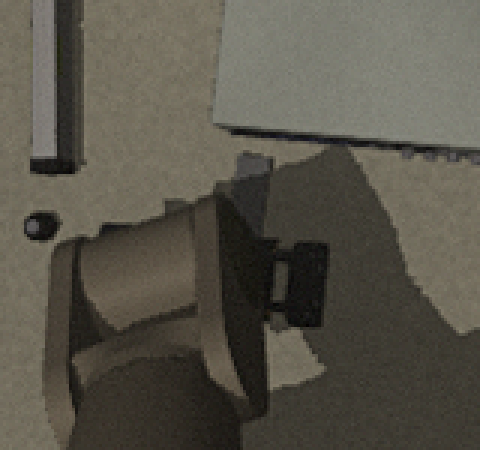

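Request:
apply_moves(
  rows=[-0.001, 0.003, 0, 0, -0.007, -0.009, -1, 0, 0, 0, 0, 0, -0.001, -1, 0, 0, 0, 0.036, -0.0033, 0, -1, 0, 0, 0, 0.036, -0.0033, 0, -1, 0, 0, 0, 0.036, -0.0033, 0, -1, 0, 0, 0, 0.034, -0.003, 0, -1, 0, 0, 0, 0, 0, 0, -1, 0, 0, 0, 0, 0, 0, -1, 0, 0, 0, 0, 0, 0, -1, 0, 0, 0, 0, 0, 0, -1],
)

```text
t: 7.8
eef_pos: [515.2, 254.8, 12.0]
orientation: [[0.089, 0.996, -0.003], [0.996, -0.089, -0.001], [-0.001, -0.002, -1.0]]
ft_force: [0.7, -0.6, -0.1]
width: 0.336
```

Request:
apply_moves(
  rows=[0, 0, 0, 0, 0, 0, 0.14, 0, 0, 0, 0, 0, 0, 0.14, 0, 0, 0, 0, 0, 0, 0.14, 0, 0, 0, 0, 0, 0.06, 0.14, 0, 0, 0, -0.06, -0.04, 0.08, 0.14, 0, 0, 0, -0.04, -0.1, 0, 0.14, 0, 0, 0.02, -0.02, -0.12, 0, 0.14, 0, 0, 0.02, -0.02, -0.12, 0, 0.14, 0, 0, 0.02, -0.02, -0.12, 0, 0.14, 0, 0, 0.02, -0.02, -0.12, 0, 0.14],
)

```text
t: 9.05
eef_pos: [421.3, -60.7, 84.2]
orientation: [[-0.091, 0.996, 0.001], [0.996, 0.091, -0.003], [-0.003, 0.001, -1.0]]
ft_force: [1.0, 0.6, 0.2]
width: 0.572
```

Request:
apply_moves(
  rows=[0, 0, 0.011, 0.004, -0.1, 0, 0.14, 0, 0, 0, 0, -0.12, 0, 0.14, 0, 0, 0, 0, -0.09, -0.03, 0.14, 0, 0, 0, 0, 0, -0.07, 0.14, 0, 0, 0, 0, 0, -0.02, 0.14, 0, 0, 0, 0, 0, -0.01, 0.14, 0, 0, 0, 0, 0, 0, 0.14, 0, 0, 0, 0, 0, 0, 0.14, 0, 0, 0, 0, 0, 0, 0.14, 0, 0, 0, 0, 0, 0, 0.14],
)

```text
t: 10.3
eef_pos: [423.7, -225.0, 21.6]
orientation: [[-0.111, 0.994, 0.007], [0.994, 0.111, -0.008], [-0.009, 0.006, -1.0]]
ft_force: [-0.3, -0.9, 0.7]
width: 0.569
```

```bash
python3 - <<'E'
from h import *
p,d=r.get_image('wrist');c=cam('wrist')
g=(np.abs(p.astype(int)-[80,80,80]).sum(2)<60)&(np.ptp(p.astype(int),axis=2)<9)
# packer near end: row profile
for v in (225,240,255):
    u=np.where(g[v,200:450])[0]+200
    if len(u): print(v,u.min(),u.max(),np.median(u),pts([(np.median(u),v)],c,z=6))
cv2.imwrite('pics/w3.png',p[...,::-1]); print(r.state()['eef_pos'])
q,_=r.get_image('top');np.savez('top2.npz',p=q)
cv2.imwrite('pics/t3.png',q[...,::-1][150:300,150:310].repeat(3,0).repeat(3,1))
E
```

```text
225 290 352 321.0 [[ 405.84036945 -227.64771177    6.        ]]
240 291 351 321.0 [[ 413.67747806 -226.76133372    6.        ]]
255 291 351 321.0 [[ 421.77418753 -225.84565326    6.        ]]
[ 423.64474288 -225.04498061   21.58136282]
```

View pics/t3.png

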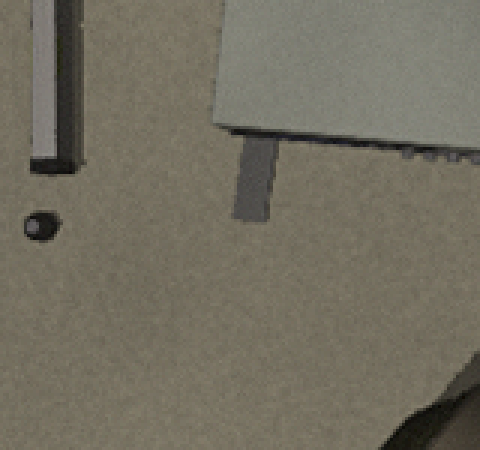

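The top crop shows the first packer under the corner, sticking out from (258,138) to (250,220). In the wrist view the second packer is centred at column 321. I grip it.

Request:
apply_moves(
  rows=[0.004, 0.0035, 0, 0, 0, -0.01, 0.14, 0, 0, 0, 0, 0, -0.007, 0.14, 0, 0, 0, 0, 0, -0.002, 0.14, 0, 0, 0, 0, 0, 0, 0.14, 0, 0, 0, 0, 0, 0, -1, 0, 0, 0, 0, 0, 0, -1, 0, 0, 0, 0, 0, 0, -1, 0, 0, 0, 0, 0, 0, -1, 0, 0, 0, 0, 0, 0, -1, 0, 0, 0, 0, 0, 0, -1],
)

```text
t: 11.65
eef_pos: [423.6, -225.2, 11.4]
orientation: [[-0.111, 0.994, -0.001], [0.994, 0.111, 0.001], [0.001, -0.001, -1.0]]
ft_force: [-0.4, -0.1, 0.3]
width: 0.338
```

Request:
apply_moves(
  rows=[0, 0, 0, 0, 0, 0.06, -1, 0, 0, 0, -0.02, 0.06, 0.06, -1, 0, 0, -0.012, 0, 0.114, 0, -1, 0, 0, -0.012, 0, 0.114, 0, -1, 0, 0, -0.012, 0, 0.114, 0, -1, 0, 0, -0.012, 0, 0.114, 0, -1, 0, 0, -0.012, 0, 0.114, 0, -1, 0, 0, -0.012, 0, 0.114, 0, -1, 0, 0, -0.012, 0, 0.114, 0, -1, 0, 0, -0.012, 0.02, 0.08, 0, -1],
)

```text
t: 12.9
eef_pos: [420.4, 256.5, 73.0]
orientation: [[0.102, 0.995, 0.001], [0.995, -0.102, 0.001], [0.001, 0.001, -1.0]]
ft_force: [0.3, -0.1, -0.2]
width: 0.333
```

Request:
apply_moves(
  rows=[0, 0, 0.004, 0.02, 0.005, -0.05, -1, 0, 0, 0, 0.01, 0.002, -0.04, -1, 0, 0, 0, 0, 0, -0.012, -1, 0, 0, 0, 0, 0, 0, -1, 0, 0, 0, 0, 0, 0, -1, 0, 0, 0, 0, 0, 0, -1, 0, 0, 0, 0, 0, 0, -1, 0, 0, 0, 0, 0, 0, -1, 0, 0, 0, 0, 0, 0, -1, 0, 0, 0, 0, 0, 0, -1],
)

```text
t: 14.15
eef_pos: [435.6, 263.0, 22.4]
orientation: [[0.09, 0.996, 0.004], [0.996, -0.09, 0.002], [0.003, 0.003, -1.0]]
ft_force: [0.2, -0.0, -0.5]
width: 0.331
```

Request:
apply_moves(
  rows=[-0.001, 0.0015, 0, 0, 0, -0.0065, -1, 0, 0, 0, 0, 0, 0, -1, 0, 0, 0, 0.04, -0.0037, 0, -1, 0, 0, 0, 0.04, -0.0037, 0, -1, 0, 0, 0, 0.04, -0.0037, 0, -1, 0, 0, 0, 0.038, -0.0035, 0, -1, 0, 0, 0, 0, 0, 0, -1, 0, 0, 0, 0, 0, 0, -1, 0, 0, 0, 0, 0, 0, -1, 0, 0, 0, 0, 0, 0, -1],
)

```text
t: 15.4
eef_pos: [514.2, 255.8, 18.0]
orientation: [[0.088, 0.996, -0.003], [0.996, -0.088, -0.001], [-0.001, -0.003, -1.0]]
ft_force: [-0.7, 0.1, 0.1]
width: 0.336
```

Request:
apply_moves(
  rows=[0, 0, 0, 0, 0, 0, 0.14, 0, 0, 0, 0, 0, 0, 0.14, 0, 0, 0, 0, 0, 0, 0.14, 0, 0, 0, 0, 0, 0.06, 0.14, 0, 0, 0, -0.06, -0.04, 0.08, 0.14, 0, 0, 0, -0.06, -0.1, 0, 0.14, 0, 0, 0.016, -0.02, -0.12, 0, 0.14, 0, 0, 0.016, 0, -0.12, 0, 0.14, 0, 0, 0.016, 0, -0.12, 0, 0.14, 0, 0, 0.016, 0, -0.12, 0, 0.14],
)

```text
t: 16.65
eef_pos: [441.2, -59.9, 91.0]
orientation: [[-0.057, 0.998, 0.002], [0.998, 0.057, -0.002], [-0.002, 0.002, -1.0]]
ft_force: [1.2, -0.3, -0.3]
width: 0.573
```

Request:
apply_moves(
  rows=[0, 0, 0.016, 0.008, -0.12, 0, 0.14, 0, 0, 0, 0, -0.12, 0, 0.14, 0, 0, 0, 0, -0.12, 0, 0.14, 0, 0, 0, 0, -0.1, -0.03, 0.14, 0, 0, 0, 0, -0.04, -0.05, 0.14, 0, 0, 0, 0, 0, -0.03, 0.14, 0, 0, 0, 0, 0, 0, 0.14, 0, 0, 0, 0, 0, 0, 0.14, 0, 0, 0, 0, 0, 0, 0.14, 0, 0, 0, 0, 0, 0, 0.14],
)

```text
t: 17.9
eef_pos: [444.8, -320.4, 37.7]
orientation: [[-0.089, 0.996, 0.007], [0.996, 0.089, -0.006], [-0.007, 0.007, -1.0]]
ft_force: [0.3, 0.9, 0.2]
width: 0.572
```

```bash
python3 - <<'E'
from h import *
p,d=r.get_image('wrist');c=cam('wrist')
g=(np.abs(p.astype(int)-[80,80,80]).sum(2)<60)&(np.ptp(p.astype(int),axis=2)<9)
for v in (225,240,255):
    u=np.where(g[v,200:450])[0]+200
    if len(u): print(v,u.min(),u.max(),np.median(u),pts([(np.median(u),v)],c,z=6))
cv2.imwrite('pics/w4.png',p[...,::-1]); print(r.state()['eef_pos'])
q,d=r.get_image('top');C=cloud(d,cam('top'))
cv2.imwrite('pics/t4.png',q[...,::-1][150:300,150:310].repeat(3,0).repeat(3,1))
for uv in [(234,200),(234,208),(234,216),(260,150),(300,150),(235,185)]: print(uv,C[uv[1]-1:uv[1]+2,uv[0]-1:uv[0]+2].reshape(-1,3).mean(0).round(1))
E
```

```text
225 302 357 329.5 [[ 433.22157786 -317.59490316    6.        ]]
240 302 356 329.0 [[ 441.92996259 -317.00689162    6.        ]]
255 234 356 328.5 [[ 450.92697169 -316.39800377    6.        ]]
[ 444.82943006 -320.37468116   37.67091477]
(234, 200) [550.7 254.4  12.8]
(234, 208) [529.3 254.2  11.8]
(234, 216) [507.9 253.7  12.1]
(260, 150) [668.3 171.9 104.9]
(300, 150) [668.4  72.5 103.5]
(235, 185) [580.8 232.7 104.2]
```

View pics/t4.png

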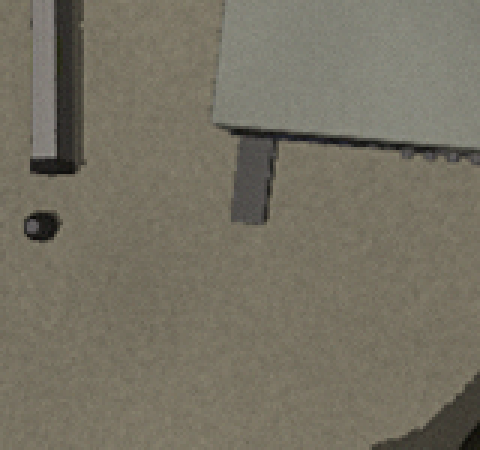

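The stack stands flat at 12 mm in the top crop, at about (255,180). The third packer is 4 mm off in +y, so I correct that and grip.

Request:
apply_moves(
  rows=[0.003, 0.0035, -0.005, 0.008, 0.008, -0.02, 0.14, 0, 0, 0, 0, 0, -0.02, 0.14, 0, 0, 0, 0, 0, -0.008, 0.14, 0, 0, 0, 0, 0, -0.004, 0.14, 0, 0, 0, 0, 0, 0, 0.14, 0, 0, 0, 0, 0, 0, -1, 0, 0, 0, 0, 0, 0, -1, 0, 0, 0, 0, 0, 0, -1, 0, 0, 0, 0, 0, 0, -1, 0, 0, 0, 0, 0, 0, -1],
)

```text
t: 19.25
eef_pos: [449.3, -316.5, 11.5]
orientation: [[-0.078, 0.997, -0.001], [0.997, 0.078, 0.0], [0.0, -0.001, -1.0]]
ft_force: [-0.2, -0.1, 1.6]
width: 0.336
```

Request:
apply_moves(
  rows=[0, 0, 0, 0, 0, 0.06, -1, 0, 0, 0, -0.03, 0.06, 0.07, -1, 0, 0, -0.01, -0.03, 0.11, 0, -1, 0, 0, -0.01, 0, 0.114, 0, -1, 0, 0, -0.01, 0, 0.114, 0, -1, 0, 0, -0.01, 0, 0.114, 0, -1, 0, 0, -0.01, 0, 0.114, 0, -1, 0, 0, -0.01, 0, 0.114, 0, -1, 0, 0, -0.01, 0, 0.114, 0, -1, 0, 0, -0.01, 0, 0.114, 0, -1],
)

```text
t: 20.5
eef_pos: [415.1, 179.7, 77.0]
orientation: [[0.103, 0.995, -0.0], [0.995, -0.103, 0.002], [0.002, -0.001, -1.0]]
ft_force: [1.0, -0.2, 0.2]
width: 0.335
```

Request:
apply_moves(
  rows=[0, 0, 0.006, 0.02, 0.08, -0.02, -1, 0, 0, 0, 0.02, 0.08, -0.03, -1, 0, 0, 0, 0, 0, -0.03, -1, 0, 0, 0, 0, 0, -0.016, -1, 0, 0, 0, 0, 0, 0, -1, 0, 0, 0, 0, 0, 0, -1, 0, 0, 0, 0, 0, 0, -1, 0, 0, 0, 0, 0, 0, -1, 0, 0, 0, 0, 0, 0, -1, 0, 0, 0, 0, 0, 0, -1],
)

```text
t: 21.75
eef_pos: [434.3, 263.1, 28.0]
orientation: [[0.088, 0.996, -0.0], [0.996, -0.088, 0.002], [0.002, -0.0, -1.0]]
ft_force: [0.3, 1.0, -0.0]
width: 0.336
```

Request:
apply_moves(
  rows=[-0.001, 0, 0, 0, 0, -0.006, -1, 0, 0, 0, 0, 0, 0, -1, 0, 0, 0, 0, 0, 0, -1, 0, 0, 0, 0.02, -0.0018, 0, -1, 0, 0, 0, 0.02, -0.0018, 0, -1, 0, 0, 0, 0, 0, 0, -1, 0, 0, 0, 0, 0, 0, -1, 0, 0, 0, 0, 0, 0, -1, 0, 0, 0, 0, 0, 0, -1, 0, 0, 0, 0, 0, 0, -1],
)

```text
t: 23.0
eef_pos: [455.8, 261.2, 24.7]
orientation: [[0.088, 0.996, -0.0], [0.996, -0.088, -0.0], [-0.0, -0.0, -1.0]]
ft_force: [-0.0, -0.2, 0.7]
width: 0.34
```

Request:
apply_moves(
  rows=[0, 0, 0, 0, 0, -0.001, -1, 0, 0, 0, 0.02, -0.0018, 0, -1, 0, 0, 0, 0.02, -0.0018, 0, -1, 0, 0, 0, 0.02, -0.0018, 0, -1, 0, 0, 0, 0.02, -0.002, 0, -1, 0, 0, 0, 0.02, -0.002, 0, -1, 0, 0, 0, 0.016, -0.002, 0, -1, 0, 0, 0, 0, 0, 0, -1, 0, 0, 0, 0, 0, 0, -1, 0, 0, 0, 0, 0, 0, -1],
)

```text
t: 24.25
eef_pos: [518.1, 254.9, 24.0]
orientation: [[0.088, 0.996, -0.0], [0.996, -0.088, -0.0], [-0.0, -0.0, -1.0]]
ft_force: [0.5, 0.8, -0.3]
width: 0.334
```

Request:
apply_moves(
  rows=[0, 0, 0, 0, 0, 0, 0.14, 0, 0, 0, 0, 0, 0, 0.14, 0, 0, 0, 0, 0, 0, 0.14, 0, 0, 0, 0, 0, 0.04, 0.14, 0, 0, 0, -0.02, 0, 0.1, 0.14, 0, 0, 0, 0, 0, 0.1, -1, 0, 0, 0, 0.01, 0, 0.02, -1, 0, 0, 0, 0.06, -0.006, 0, -1, 0, 0, 0, 0.06, -0.006, 0, -1, 0, 0, 0, 0, 0, 0, -1],
)

```text
t: 25.5
eef_pos: [572.8, 248.5, 155.8]
orientation: [[0.087, 0.996, -0.004], [0.996, -0.087, -0.001], [-0.002, -0.004, -1.0]]
ft_force: [0.5, -0.5, -0.3]
width: 0.024
```

```bash
python3 - <<'E'
from h import *
s=r.state();print(s['eef_pos'],s['ft_force'],s['width'])
n='scene'
q,d=r.get_image('top');C=cloud(d,cam('top'))
for uv in [(234,200),(234,206),(234,212)]: print(uv,C[uv[1]-1:uv[1]+2,uv[0]-1:uv[0]+2].reshape(-1,3).mean(0).round(1))
print(proj((581,249,105),cam('top')))
cv2.imwrite('pics/t5.png',q[...,::-1][150:300,150:310].repeat(3,0).repeat(3,1))
E
```

```text
[572.84396002 248.53085162 155.7559159 ] [ 0.50409442 -0.51510615 -0.34822561] 0.023718726603359937
(234, 200) [541.  226.9 138. ]
(234, 206) [518.7 199.4 263. ]
(234, 212) [499.7 171.7 390.9]
[[228.40657508 184.88837967]]
```

View pics/t5.png

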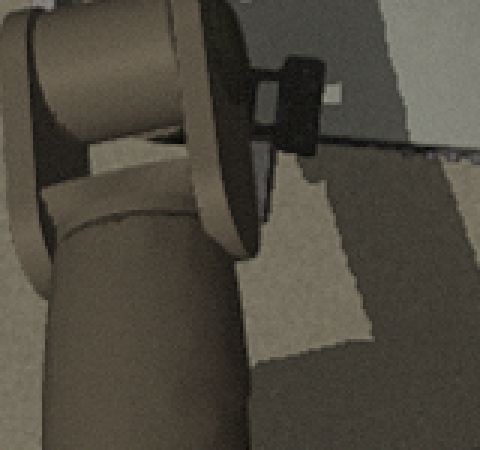

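The arm hides most of the stack; a sliver of its right edge shows at about (263,190), where it should be. I move over the corner and touch down slowly.

Request:
apply_moves(
  rows=[0, 0.002, 0, 0.008, 0, -0.04, -1, 0, 0, 0, 0.008, 0.001, -0.024, -1, 0, 0, 0, 0, 0, 0, -1, 0, 0, 0, 0, 0, -0.006, -1, 0, 0, 0, 0, 0, -0.004, -1, 0, 0, 0, 0, 0, -0.004, -1, 0, 0, 0, 0, 0, 0, -1, 0, 0, 0, 0, 0, 0, -1, 0, 0, 0, 0, 0, 0, -1, 0, 0, 0, 0, 0, 0, -1],
)

```text
t: 26.8
eef_pos: [578.1, 250.3, 115.2]
orientation: [[0.085, 0.996, -0.01], [0.996, -0.085, -0.001], [-0.002, -0.01, -1.0]]
ft_force: [-1.1, -0.8, 1.8]
width: 0.002
```

Request:
apply_moves(
  rows=[0, 0, 0, 0, 0, -0.003, -1, 0, 0, 0, 0, 0, -0.003, -1, 0, 0, 0, 0, 0, 0, -1, 0, 0, 0, 0, 0, 0, -1, 0, 0, 0, 0, 0, 0, -1, 0, 0, 0, 0, 0, 0, -1, 0, 0, 0, 0, 0, 0, -1, 0, 0, 0, 0, 0, 0, -1, 0, 0, 0, 0, 0, 0, -1, 0, 0, 0, 0, 0, 0, -1],
)

```text
t: 28.05
eef_pos: [578.2, 250.6, 114.6]
orientation: [[0.085, 0.996, -0.009], [0.996, -0.085, -0.001], [-0.002, -0.009, -1.0]]
ft_force: [-1.2, 0.2, 3.7]
width: 0.011
```

Request:
apply_moves(
  rows=[0, 0, 0, 0, 0, -0.003, -1, 0, 0, 0, 0, 0, -0.003, -1, 0, 0, 0, 0, 0, -0.003, -1, 0, 0, 0, 0, 0, -0.003, -1, 0, 0, 0, 0, 0, -0.003, -1, 0, 0, 0, 0, 0, -0.003, -1, 0, 0, 0, 0, 0, -0.003, -1, 0, 0, 0, 0, 0, -0.003, -1, 0, 0, 0, 0, 0, -0.003, -1, 0, 0, 0, 0, 0, -0.003, -1],
)

```text
t: 29.3
eef_pos: [578.1, 250.6, 114.4]
orientation: [[0.083, 0.997, -0.003], [0.997, -0.083, -0.002], [-0.002, -0.003, -1.0]]
ft_force: [-7.3, -1.6, 14.5]
width: 0.007
```

```bash
python3 - <<'E'
from h import *
for i in range(3):
    s=r.state();print(s['t'],s['eef_pos'],s['ft_force']);r.get_image('top')
E
```

```text
29.3 [578.09944609 250.64255416 114.36033497] [-7.301689   -1.61846675 14.48513956]
29.35 [578.08210702 250.63776911 114.34524445] [-6.8094734 -2.400561  13.7185556]
29.4 [578.10404663 250.64205227 114.37404745] [-6.74808173 -1.62229516 14.29274973]
```

Going from 3.7 N to 14.5 N moved the corner only 0.2 mm, so it is sitting on the stack. I ease off the sideways force a little and keep the push on.

Request:
apply_moves(
  rows=[0, 0, 0, -0.001, 0, -0.003, -1, 0, 0, 0, -0.001, 0, -0.003, -1, 0, 0, 0, -0.001, 0, -0.003, -1, 0, 0, 0, -0.001, 0, -0.003, -1, 0, 0, 0, -0.001, 0, -0.003, -1, 0, 0, 0, -0.001, 0, -0.003, -1, 0, 0, 0, -0.001, 0, -0.003, -1, 0, 0, 0, -0.001, 0, -0.003, -1, 0, 0, 0, -0.001, 0, -0.003, -1, 0, 0, 0, -0.001, 0, -0.003, -1],
)

```text
t: 30.7
eef_pos: [577.8, 250.6, 114.4]
orientation: [[0.083, 0.996, 0.017], [0.997, -0.083, -0.001], [0.001, 0.017, -1.0]]
ft_force: [-3.6, -2.0, 12.3]
width: 0.002
```

```bash
python3 - <<'E'
from h import *
for i in range(8):
    s=r.state();print(round(s['t'],2),s['eef_pos'].round(2),s['ft_force'].round(1));q=r.get_image('scene')[0]
p,d=r.get_image('top');cv2.imwrite('pics/t6.png',p[...,::-1])
a=np.load('top.npz')['p'].astype(int);df=(np.abs(a-p).sum(2)>70).astype(np.uint8)
# changes at bystanders
for n,(u,v,w) in dict(driver=(341,265,40),foot=(164,226,12),level=(168,170,40),jars=(425,133,25),vial=(490,158,14)).items(): print(n,df[v-w:v+w,u-10 if n=='level' else u-w:u+w].sum())
E
```

```text
30.7 [577.83 250.62 114.38] [-3.6 -2.  12.3]
30.75 [577.84 250.64 114.37] [-4.5 -1.6 11.6]
30.8 [577.82 250.62 114.37] [-3.  -1.8 12.2]
30.85 [577.82 250.63 114.35] [-4.4 -2.  12.4]
30.9 [577.83 250.63 114.36] [-3.3 -0.7 12.6]
30.95 [577.83 250.63 114.35] [-4.1 -0.8 12.2]
31.0 [577.83 250.64 114.36] [-4.9 -1.1 12.2]
31.05 [577.83 250.65 114.38] [-4.1 -1.9 13.1]
driver 1710
foot 199
level 1489
jars 0
vial 0
```

View pics/t6.png

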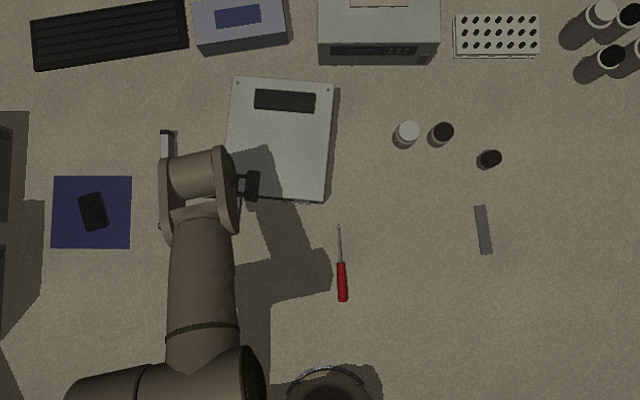

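The driver (341,265), jars and vial are where they were. The arm hides the old foot and most of the level. The 12 N press held steady for 0.35 s, so I hand in.

```bash
python3 -c "
from station import r
print(r.finish_job()); s=r.state(); print(s['t'],s['eef_pos'],s['ft_force'])"
```

```text
the job is handed in; nothing more can be done
None
the job is handed in; nothing more can be done
```

I slid three packers, one on top of another, under the bare front-left socket. I then pressed the corner down with the closed fingertips and handed the job in while still holding it, at about t = 31 s.

- **Stack:** The top view showed the first two packers lying flat, 12 mm high, under the corner. The third went in with no noticeable resistance.
- **Seating:** Raising the push from about 4 N to 14 N moved the corner only 0.2 mm, so it was resting on the stack. It sat roughly 1–2 mm below its rest height.
- **Hold:** The final press was steady at about 12 N down and 4 N sideways, with the height constant within 0.03 mm over 0.35 s. The judge's full second was not observed.
- **Bystanders:** The driver, jars and vial were unmoved in the last picture. The arm hid the old foot and most of the level then; both were still in place in the picture taken after the second packer went in.

**Not checked:**
- I did not try a fourth packer. The measured gap was 18–20 mm, well short of the 24 mm that four would need.
- The arm also hid most of the finished stack, so the third packer's final position is inferred from the tool pose at release.

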